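Look into the push-latch dish box and latch it again

TASK

Check what is in the box with the blue lid: press its shut lid down once so that the push latch lets go and the lid springs up, take your hand off and leave it standing open for at least two seconds so that one can look in, then press the lid down again until it latches and stays shut by itself. Leave the box with the green lid shut and do not knock the red-capped sample cup away.

Things in the scene. Friction and masses are not known exactly. Their poses are not given: they have to be found in the camera images.
- blue_lid (a joint): Blue lid (129 x 77 mm flap, hinged at the far edge) of a fixed white box 140 deep, 88 wide, 75 high. Rad: 0 shut and latched (start), 0.70 sprung open, -0.067 pressed in to the stop. Push-push latch: press from 0 to the stop, let go: it springs open within 1 s. Press the open lid down past flush to the stop, let go: it returns to 0, latched; one more press would open it.
- blue_lid_press (a point): Centre of the black rubber disc (26 mm) on the blue lid, where to press: 90 mm from the hinge, 40 mm from the free front edge, 75 mm above the bench when latched. Travel to the stop is 6 mm here (5 needed), against 2 to 5 N; press straight down until about 9 N. With the lid open it is some 55 mm higher, 20 mm farther back; pressing down there shuts it. x to the hinge, z out of the lid.
- green_lid (a joint): The same kind of lid on a second box of the same size, but green, with a green label on the front wall; rad, 0 = shut and latched, as it is at the start and must stay.
- cup: Loose sample cup with a red screw cap, 41 mm across, 59 mm high, standing on the bench behind the boxes; origin at the centre of its underside, z axis up. A wall shelf hangs some 0.6 m over the back of the bench (x over about 0.62, y under 0.2): swing the arm across in front of it, near the robot, not in a wide arc.

How it is judged:
By the outcome, as a careful person would: the job done as asked, in the order asked, and still so for the second after the job is handed in, with the robot touching nothing.
It also fails if it takes over 40 s, if anything falls off the work surface, if the arm or the gripper's body presses on something with over 40 N, if the wrist force passes 120 N, or if a joint passes its speed limit or range.

ROBOT

A 6-joint arm with a two-finger parallel gripper is mounted at the origin on a cart in front of the work surface, level with it; the furniture and walls round the work are solid. World frame = base frame: x ahead of the robot, y to its left, z up, the work surface at z = 0. Lengths are in mm, angles in degrees, forces in N, time in s.
With the tool pointing down it reaches from about 350 to 850 mm from the base axis. Payload 8.1 kg.
Tool frame: the origin (TCP) lies between the finger pads; the fingertips stand 11 mm ahead of it and the grasp point (between the pads) lies 8 mm behind it; z points along the fingers, y is the line along which they close (so a half turn about z gives the same grasp; the last joint's range is limited). The gripper opens to 85 mm and grips with 20 to 120 N. Pads are 22 mm wide; open, the fingers measure 114 mm over their backs; the gripper's body (76 mm by 85 mm) begins 54 mm behind the grasp point. The pads swing forward as they close: fully open they stand 13 mm farther back than shut.
Start: joints at [58.705, 7.471, 85.268, -0, 87.261, -4.893], TCP at [266.779, 537.433, 242.292] pointing down, gripper open.
Joint ranges: [-169.43, 169.43], [-51.17, 129.36], [1.28, 143.12], [-76.62, 256.62], [0, 156.53], [-152.29, 152.29]. Speed limits (degrees/s): [136.94, 136.94, 159.86, 180, 180, 180].

INTERFACE

Orientations are given as [roll, pitch, yaw] about the fixed x, y, z axes, in that order (R = Rz(yaw) Ry(pitch) Rx(roll)).
In Python, from bench import r, snapshot, get_calibration gives the robot as it stands.
- The arm moves only by the tool step_arm, never from a script. Its argument "rows" is a list of rows, each a list of 2 entries, a list of its own where there are three numbers: the shift along the tool's x, y, z in mm, then the turn about the tool's z in degrees. In form: [[[tx, ty, tz], yaw], ...]. A call has 1 to 12 rows; each row is the pose to reach, as a shift and turn from the pose commanded when the call began, along the tool's axes at that moment; what a row does not reach only later rows make up. A row lasts 1/10 s, in which the tool goes at most 50 mm and 8.59 degrees, less where a joint would pass 70% of its speed; a pose out of reach is approached as far as the arm can. A call with a gripper value outside its range is refused whole. "fingers" is the opening, from 0 (shut) to 1 (fully open), set as the call begins (left out, the last holds). The fingers move at their own pace and stop on an object; "squeeze" is the grip in N (left out, the last holds). Time passes only in rows, so rows that repeat a pose let the fingers close. It gives the time, the measured TCP pose, the force, the opening and the grip force at its end, in the units of the state.
- r.sense(): the state, without advancing time (a new reading comes with each control period).
- snapshot(name): name is "side" or "top"; returns the picture (384x512x3 uint8, blue, green, red); there is no depth.
- get_calibration(name): a dict with "fovy" (degrees; the focal length in pixels is half the picture's height over the tangent of half this angle, whatever the lens; pixels are square), "cx", "cy" (the principal point, pixels), "dist" ([k1, k2, p1, p2, k3] as OpenCV has them; the pictures are not rectified), "eye" and "orientation" of the camera in the world. Camera axes: x right, y up, looking along -z (the intrinsics and any distortion apply to the point x, -y, -z); pixel columns grow to the right and rows downward; lengths in mm; the calibration is good to about 2 mm. A picture is of the moment at which its call begins. get_calibration takes no time and is no camera call.
- r.hand_in(): hands the job in; it is judged then, once.
The state is a dict: "time": time; "joint_pos": joint angles; "qd": joint speeds; "joint_efforts": joint torques, N m; "tool_pos": TCP position; "tcp_rot": TCP orientation; "ft_force": force on the tool from outside, world axes, zero at the start; "wrist_torque": the same for the moment, N m; "finger_gap": finger opening in mm; "grip_force": force on a finger pad.
Only numpy, scipy, OpenCV 4.12 (cv2) and the standard library are available. Lean on these libraries where they do the work, as an engineer would, in place of code of your own. Each camera call takes 0.05 s, during which the arm holds its last target. There are 200 camera calls.

## Working session

There is one attempt and no reset: what is moved stays moved. The work goes in short steps, Python scripts to look and compute and a tool call to move; the robot and the scene stay as the last step left them, time stands still between calls to the robot, and variables do not carry over. Pictures are saved under pics/ and viewed, at most 10 in all, crops included, and the job is handed in when it is done.

Besides the shell and the picture viewer there is one more tool, called after ">>>" as name(argument=value, ...) on one line, values as JSON. step_arm: Moves the arm, as the interface text tells. Its arguments: {"type":"object","properties":{"rows":{"type":"array"},"fingers":{"type":"number"},"squeeze":{"type":"number"}},"required":["rows"]}

```bash
mkdir -p pics
python3 - <<'E'
from bench import r,snapshot,get_calibration
import cv2
for n in("top","side"):
    cv2.imwrite(f"pics/{n}0.png",snapshot(n)); print(get_calibration(n))
s=r.sense();print(s["time"],s["tool_pos"],s["tcp_rot"],s["ft_force"],s["finger_gap"])
E
```

```text
{'fovy': 52.63016191133882, 'cx': 255.93041449506646, 'cy': 190.23291325588693, 'dist': array([-0.02646931,  0.        ,  0.        ,  0.        ,  0.        ]), 'eye': array([446.97834843,   7.28840764, 936.24624609]), 'orientation': array([  7.7358175 ,   0.64720723, -91.01214134])}
{'fovy': 50.80114514804302, 'cx': 254.02788143331907, 'cy': 188.95903421567854, 'dist': array([-0.10956169,  0.        ,  0.        ,  0.        ,  0.        ]), 'eye': array([  65.60309537, -856.45679022,  484.68649193]), 'orientation': array([ 68.19356766,   0.12099102, -30.80768119])}
0.1 [266.51455251 537.02988429 241.33150986] [-1.79904475e+02 -8.48069299e-03  1.53601033e+02] [ 0.18804538  0.24783989 -0.38128838] 85.25192644859123
```

View pics/top0.png

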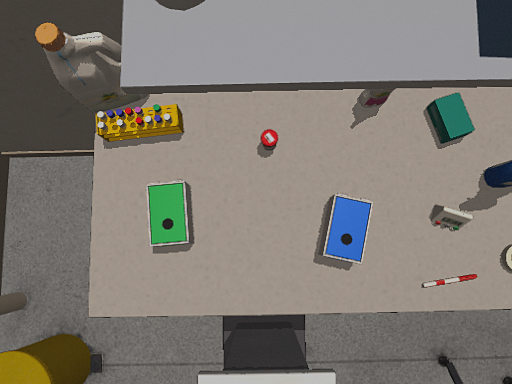

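View pics/side0.png

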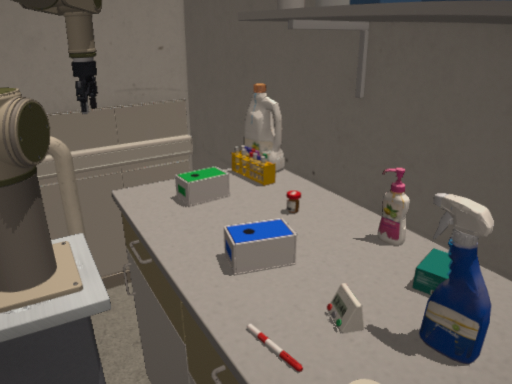

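The top view shows the blue lid's disc at about (346,239), the green box at (168,213) and the cup at (269,138). The side view has the disc at about (249,232).

```bash
cat > h.py <<'E'
import numpy as np,cv2
from scipy.spatial.transform import Rotation as R
from bench import get_calibration
def ray(n,uv):
    c=get_calibration(n); f=192/np.tan(np.radians(c["fovy"]/2))
    K=np.array([[f,0,c["cx"]],[0,f,c["cy"]],[0,0,1]])
    p=cv2.undistortPoints(np.array([[uv]],float),K,c["dist"])[0,0]
    return c["eye"],R.from_euler("xyz",c["orientation"],degrees=True).apply([p[0],-p[1],-1])
def at_z(n,uv,z):
    e,d=ray(n,uv); return e+d*(z-e[2])/d[2]
E
python3 - <<'E'
from h import *
im=cv2.imread("pics/top0.png").astype(int); b,g,rr=im[...,0],im[...,1],im[...,2]
m=(im.max(2)<60); m[:, :325]=0; m[:225]=0; m[255:]=0; m[:,366:]=0
v,u=np.nonzero(m);print("disc px",u.mean(),v.mean(),len(u)); print("disc",at_z("top",(u.mean(),v.mean()),75))
print("disc side",at_z("side",(249,232),75))
bl=((b>150)&(rr<100)&(g<140)).astype(np.uint8); bl[:,:300]=0;bl[:,400:]=0
c=max(cv2.findContours(bl,0,2)[0],key=cv2.contourArea)
print([at_z("top",p,75).round() for p in cv2.boxPoints(cv2.minAreaRect(c))])
p0=np.array([266.5,537,241.3]);Rt=R.from_euler("xyz",[180,0,153.6],degrees=True)
print("toolaxes",Rt.as_matrix().round(3))
for t in [(220,350),(330,230),(390,0)]: print(t,Rt.inv().apply(np.array([*t,241.3])-p0).round())
E
```

```text
disc px 344.247311827957 238.09677419354838 93
disc [ 454.13659952 -177.47341309   75.        ]
disc side [ 452.02344614 -185.56670761   75.        ]
[array([ 421., -135.,   75.]), array([ 546., -164.,   75.]), array([ 530., -239.,   75.]), array([ 405., -208.,   75.])]
toolaxes [[-0.896  0.445  0.   ]
 [ 0.445  0.896  0.   ]
 [-0.     0.    -1.   ]]
(220, 350) [ -41. -188.   -0.]
(330, 230) [-193. -247.   -0.]
(390, 0) [-349. -426.   -0.]
```

>>> step_arm(rows=[[[-10,-12,0],0],[[-30,-35,0],0],[[-55,-64,0],0],[[-80,-92,0],0],[[-105,-121,0],0],[[-130,-150,0],0],[[-155,-179,0],0],[[-180,-208,0],0],[[-205,-237,0],0],[[-230,-266,0],0],[[-250,-289,0],0],[[-260,-300,0],0]], fingers=0)

```text
time: 1.3
tool_pos: [366.4, 150.9, 242.0]
tcp_rot: [-180.0, 0.0, 153.5]
ft_force: [0.9, 0.5, -0.5]
finger_gap: 0.1
grip_force: 0.0
```

>>> step_arm(rows=[[[-10,-12,0],0],[[-30,-35,0],0],[[-55,-64,0],0],[[-80,-92,0],0],[[-105,-121,0],0],[[-130,-150,0],0],[[-155,-179,0],0],[[-180,-208,0],0],[[-200,-231,0],0],[[-216,-250,0],0],[[-226,-261,0],0],[[-226,-261,0],0]])

```text
time: 2.5
tool_pos: [452.5, -182.3, 241.8]
tcp_rot: [-180.0, -0.1, 153.5]
ft_force: [0.5, 0.5, -1.5]
finger_gap: 0.3
grip_force: 0.0
```

Run:
```python
from h import *
from bench import r,snapshot
s=r.sense();print(s["time"],s["tool_pos"],s["tcp_rot"],s["ft_force"],s["finger_gap"],s["joint_pos"])
Rt=R.from_euler("xyz",s["tcp_rot"],degrees=True)
print("to disc, tip contact",Rt.inv().apply(np.array([452,-181,86])-s["tool_pos"]))
a=np.vstack([snapshot("side")[100:340,100:420],snapshot("top")[130:330,200:520]])
cv2.imwrite("pics/a.png",cv2.resize(a,None,fx=1.35,fy=1.35))
```

```text
2.5 [ 452.54204463 -182.28481192  241.78497812] [-1.79991421e+02 -5.41732971e-02  1.53491632e+02] [ 0.53219349  0.52553131 -1.50960442] 0.26198983765771977 [-2.79564114e+01 -1.00844943e+01  1.02608704e+02 -9.95482032e-03
  8.75297291e+01 -9.14476136e+01]
to disc, tip contact [  0.91121171   0.9311356  155.78577162]Traceback (most recent call last):
  File "<stdin>", line 6, in <module>
    return _nx.concatenate(arrs, 0, dtype=dtype, casting=casting)
           ~~~~~~~~~~~~~~~^^^^^^^^^^^^^^^^^^^^^^^^^^^^^^^^^^^^^^^
ValueError: all the input array dimensions except for the concatenation axis must match exactly, but along dimension 1, the array at index 0 has size 320 and the array at index 1 has size 312
```

>>> step_arm(rows=[[[1,1,20],0],[[1,1,50],0],[[1,1,80],0],[[1,1,110],0],[[1,1,130],0],[[1,1,142],0],[[1,1,146],0],[[1,1,146],0]])

```text
time: 3.4
tool_pos: [452.3, -179.3, 96.6]
tcp_rot: [180.0, 0.0, 153.6]
ft_force: [-0.2, 1.0, 0.0]
finger_gap: 0.1
grip_force: 0.0
```

Run:
```python
from h import *
from bench import r,snapshot
s=r.sense();print(s["time"],s["tool_pos"],s["ft_force"])
a=np.hstack([snapshot("side")[160:320,170:340],snapshot("top")[160:320,270:440]])
cv2.imwrite("pics/a.png",cv2.resize(a,None,fx=2.2,fy=2.2))
```

```text
3.4 [ 452.32629916 -179.32198107   96.55925173] [-0.21842336  1.00566943  0.0390554 ]
```

View pics/a.png

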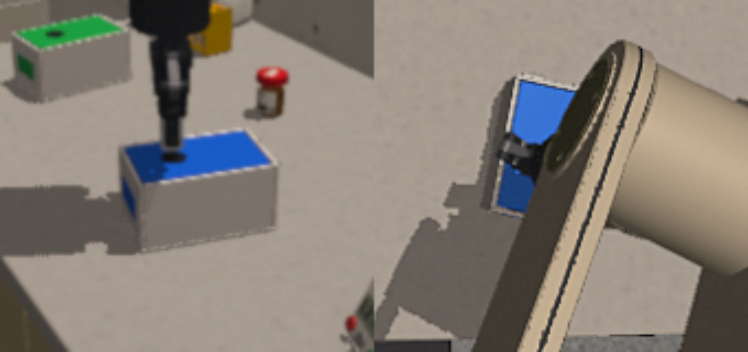

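The fingertip (crop (172,150)) is right over the disc (173,157) and the lid is still shut, so I'll press now.

>>> step_arm(rows=[[[0,0,3],0],[[0,0,6],0],[[0,0,9],0],[[0,0,11],0],[[0,0,13],0],[[0,0,14],0],[[0,0,14],0]])

```text
time: 4.2
tool_pos: [452.2, -179.9, 82.3]
tcp_rot: [-180.0, 0.0, 153.6]
ft_force: [-0.4, -0.5, 1.7]
finger_gap: -0.1
grip_force: 1.0
```

>>> step_arm(rows=[[[0,0,1],0],[[0,0,2],0],[[0,0,2],0]])

```text
time: 4.5
tool_pos: [452.3, -179.9, 80.3]
tcp_rot: [-180.0, 0.0, 153.6]
ft_force: [-1.1, 0.2, 2.6]
finger_gap: 0.1
grip_force: 1.3
```

>>> step_arm(rows=[[[0,0,0.5],0],[[0,0,1],0],[[0,0,1],0]])

```text
time: 4.8
tool_pos: [452.3, -179.9, 79.9]
tcp_rot: [-180.0, 0.0, 153.6]
ft_force: [-3.1, 0.5, 8.6]
finger_gap: 0.1
grip_force: 4.1
```

At the stop with about 9 N, so I'm letting go now.

>>> step_arm(rows=[[[0,0,-15],0],[[0,0,-50],0],[[0,0,-90],0],[[0,0,-130],0],[[0,0,-155],0],[[0,0,-160],0],[[0,0,-160],0],[[0,0,-160],0],[[0,0,-160],0],[[0,0,-160],0],[[0,0,-160],0],[[0,0,-160],0]])

```text
time: 6.0
tool_pos: [452.0, -179.7, 238.8]
tcp_rot: [180.0, -0.0, 153.6]
ft_force: [0.3, 0.8, 1.0]
finger_gap: -0.1
grip_force: 0.0
```

Run:
```python
from h import *
from bench import r,snapshot
s=r.sense();print(s["time"],s["tool_pos"],s["ft_force"])
a=np.hstack([snapshot("side")[160:320,170:340],snapshot("top")[160:320,270:440]])
cv2.imwrite("pics/b.png",cv2.resize(a,None,fx=2.2,fy=2.2))
```

```text
6.0 [ 452.03088235 -179.72762016  238.8411612 ] [0.33711142 0.81955397 1.00289595]
```

View pics/b.png

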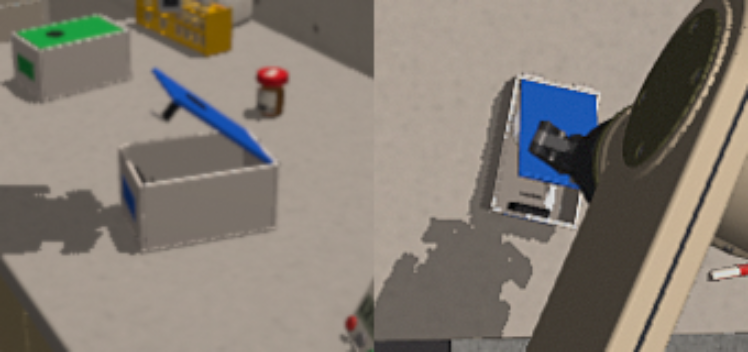

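The lid stands open: in the crop its free edge is at (153,70) and the hand is clear of it. I'll wait over 2 s, moving 15 mm back over the raised disc meanwhile.

>>> step_arm(rows=[[[-5,1,0],0],[[-15,3,0],0],[[-15,3,0],0],[[-15,3,0],0],[[-15,3,0],0],[[-15,3,0],0],[[-15,3,0],0],[[-15,3,0],0],[[-15,3,0],0],[[-15,3,0],0],[[-15,3,0],0],[[-15,3,0],0]])

```text
time: 7.3
tool_pos: [467.0, -183.8, 239.3]
tcp_rot: [-180.0, 0.0, 153.6]
ft_force: [0.6, 0.9, -0.7]
finger_gap: -0.2
grip_force: 0.0
```

>>> step_arm(rows=[[[0,0,0],0],[[0,0,0],0],[[0,0,0],0],[[0,0,0],0],[[0,0,0],0],[[0,0,0],0],[[0,0,0],0],[[0,0,0],0],[[0,0,0],0],[[0,0,0],0],[[0,0,0],0],[[0,0,0],0]])

```text
time: 8.5
tool_pos: [467.0, -183.8, 239.3]
tcp_rot: [-180.0, 0.0, 153.6]
ft_force: [0.8, -0.3, 0.3]
finger_gap: -0.3
grip_force: 0.0
```

>>> step_arm(rows=[[[0,0,0],0],[[0,0,0],0],[[0,0,0],0],[[0,0,0],0],[[0,0,0],0],[[0,0,0],0],[[0,0,10],0],[[0,0,30],0],[[0,0,60],0],[[0,0,75],0],[[0,0,80],0],[[0,0,80],0]])

```text
time: 9.7
tool_pos: [466.6, -183.6, 158.7]
tcp_rot: [180.0, -0.1, 153.6]
ft_force: [0.3, -0.9, 0.9]
finger_gap: 0.3
grip_force: 0.2
```

>>> step_arm(rows=[[[1,0,5],0],[[3,-1,12],0],[[6,-1,20],0],[[8,-2,28],0],[[10,-2,36],0],[[12,-3,44],0],[[13,-3,52],0],[[14,-3,60],0],[[14,-3,66],0],[[14,-3,70],0],[[14,-3,72],0],[[14,-3,72],0]])

```text
time: 10.9
tool_pos: [453.0, -180.2, 87.0]
tcp_rot: [180.0, -0.0, 153.6]
ft_force: [-1.2, 0.8, 2.0]
finger_gap: -0.0
grip_force: 0.8
```

>>> step_arm(rows=[[[0,0,2],0],[[0,0,4],0],[[0,0,5.5],0],[[0,0,6.5],0],[[0,0,7],0],[[0,0,7],0]])

```text
time: 11.5
tool_pos: [453.4, -180.4, 80.5]
tcp_rot: [180.0, 0.0, 153.6]
ft_force: [1.2, -0.7, 2.0]
finger_gap: -0.2
grip_force: 1.0
```

>>> step_arm(rows=[[[0,0,0.5],0],[[0,0,1],0],[[0,0,1],0]])

```text
time: 11.8
tool_pos: [453.5, -180.4, 80.0]
tcp_rot: [180.0, 0.0, 153.6]
ft_force: [-0.3, 0.8, 6.9]
finger_gap: 0.1
grip_force: 3.7
```

>>> step_arm(rows=[[[0,0,0.4],0],[[0,0,0.4],0]])

```text
time: 12.0
tool_pos: [453.5, -180.4, 79.8]
tcp_rot: [-180.0, 0.1, 153.6]
ft_force: [-1.4, 0.6, 9.8]
finger_gap: -0.1
grip_force: 4.9
```

About 10 N at the stop. Lifting off.

>>> step_arm(rows=[[[0,0,-5],0],[[0,0,-20],0],[[0,0,-50],0],[[0,0,-90],0],[[0,0,-130],0],[[0,0,-155],0],[[0,0,-160],0],[[0,0,-160],0],[[0,0,-160],0],[[0,0,-160],0],[[0,0,-160],0],[[0,0,-160],0]])

```text
time: 13.2
tool_pos: [452.7, -180.0, 237.9]
tcp_rot: [180.0, -0.1, 153.6]
ft_force: [-0.4, 0.1, 0.0]
finger_gap: -0.2
grip_force: 0.0
```

Run:
```python
from h import *
from bench import r,snapshot
s=r.sense();print(s["time"],s["tool_pos"],s["ft_force"])
a=np.hstack([snapshot("side")[160:320,170:340],snapshot("top")[160:320,270:440]])
cv2.imwrite("pics/c.png",cv2.resize(a,None,fx=2.2,fy=2.2))
```

```text
13.2 [ 452.66877712 -180.04814468  237.91479403] [-0.426286    0.13266741  0.02777722]
```

View pics/c.png

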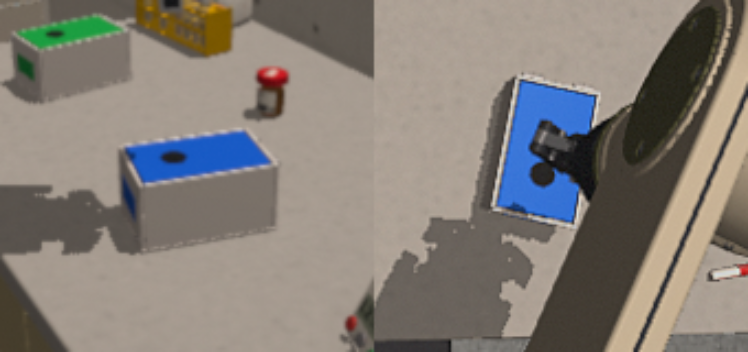

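The blue lid has stayed flush for about a second with the hand 150 mm above it. The green lid is shut and the cup at (272,90) hasn't moved.

```bash
python3 -c "
from bench import r
print(r.hand_in())"
```

```text
the job is handed in; nothing more can be done
None
```

The job is done and handed in: the blue lid was pressed open, stood open with the hand off for over two seconds, and was pressed shut again and stayed latched; the green lid stayed shut and the cup was not touched.

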